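Feel for the flush lid catch of the label printer

TASK

Open the price-label printer by its concealed catch. Feel across the printer's top panel with a fingertip: first touch the completely plain plate, then the frame around the square recess (not the plate with the round one), then press the push plate inside the square recess until the lid springs ajar by itself, and move clear. Do not prise or push the lid and do not lean hard on the plastic; leave the glass, china and rolls standing about where they are.

Things in the scene. Friction and masses are not known exactly. Their poses are not given: they have to be found in the camera images.
- printer: desktop label printer, 260 mm deep (x), 250 mm wide (y), 140 mm high, fixed to the table; origin at the centre of its underside, x to its rear, z up. Its top is flat, 140 mm above the table: a front panel of three equal plates side by side along y at x = -90 mm, y = -74, 0 and +74 mm (in an order that varies), behind them the lid (x = -43 to +76 mm), then a rear deck. All are of the same grey plastic
- plain: the plain plate, without any recess: a fixed plate in the printer's top panel, 78 (along its x) x 72 (along its y) x 22 mm, its upper face level with the other two plates 140 mm above the table. Origin at the centre of its underside, axes parallel to the printer's
- plain_top (a point): centre of the upper face of the plain plate
- blind: the plate with a round blind recess, 45 mm across and 3 mm deep, which is rigid and does nothing: a fixed plate in the printer's top panel, 78 (along its x) x 72 (along its y) x 22 mm, its upper face level with the other two plates 140 mm above the table. Origin at the centre of its underside, axes parallel to the printer's
- frame: the frame around the square recess: a fixed plate in the printer's top panel, 78 (along its x) x 72 (along its y) x 22 mm, its upper face level with the other two plates 140 mm above the table. A square opening of 46 x 46 mm in its middle leaves a rigid rim 16 mm wide at front and rear and 13 mm at either side. Origin at the centre of its underside, axes parallel to the printer's
- frame_top (a point): centre of the square opening, level with the frame's upper face
- push_top (a point): centre of the top of the push plate, the flush recessed button: 43.5 x 43.5 mm, in the square opening of the frame, at rest 2.5 mm below the frame's face; it moves straight down
- push (a joint): how far the push plate is pressed, m: 0 at rest, 0.007 fully down; the spring takes 1.5 N to start and 5 N at the bottom, and returns it when let go. The lid's catch lets go at about 0.004 to 0.005
- lid (a joint): opening angle of the lid, rad: 0 shut and caught, 0.35 fully ajar. Hinged at its rear edge (printer x = 76 mm); once released a weak damped spring raises it in under 2 s and holds it there; its front edge then stands about 40 mm above the panel
- lid_edge (a point): middle of the lid's front edge, on its upper face
- mug: white china mug, 80 mm across, 95 mm high, loose, beside the printer; origin at its underside
- tumbler: glass tumbler, 72 mm across, 105 mm high, loose, beside the printer; origin at its underside
- jar: glass jar with a steel cap, 68 mm across, 95 mm high, loose, beside the printer; origin at its underside
- bowl: blue china bowl, 120 mm across, 55 mm high, loose, beside the printer; origin at its underside
- roll: spare label roll standing on end, 76 mm across, 55 mm high, loose, in front of the printer; origin at its underside
- stickers: cardboard box of stickers, 60 x 90 x 30 mm, loose, in front of the printer; origin at its underside
- spool: small cardboard spool, 42 mm across, 35 mm high, standing loose on the printer's rear deck; origin at its underside

How it is judged (in metres and radians):
On the way, in this order (a step that is already met when the one before it is completed fails the run):
1. the fingers touch the plain plate, and not the frame at the same time, with the lid shut and the push plate at rest (contact force between the fingers and plain above 0.3 N and contact force between the fingers and frame below 0.1 N and value of joint lid below 0.05 rad and value of joint push below 0.001 m), for 0.05 s.
2. the fingers touch the frame around the square recess, with the lid shut and the push plate at rest (contact force between the fingers and frame above 0.3 N and value of joint lid below 0.05 rad and value of joint push below 0.001 m), for 0.03 s.
3. the fingers press the push plate in by more than 2 mm (value of joint push above 0.002 m and value of joint lid below 0.05 rad).
At the end, for the whole second after the job is handed in: the lid stands ajar by more than 0.28 rad and is at rest, the push plate has sprung back (less than 1 mm in), and every loose thing is within 25 mm of where it stood (value of joint lid above 0.28 rad and velocity of joint lid below 0.05 rad/s and value of joint push below 0.001 m and distance of each of mug, tumbler, jar, bowl, roll, stickers, spool from where it was at the start of the episode below 0.025 m); the robot touches nothing.
It fails at once if the lid is prised, held or struck (over 5 N between arm and lid, or over 5 N from the fingers) (contact force between any of the fingers, the arm and lid above 5 N).
It fails at once if a plate is leaned on with more than 40 N (contact force between the fingers and plain above 40 N or contact force between the fingers and blind above 40 N or contact force between the fingers and frame above 40 N).
It fails at once if a loose thing is lifted or pushed more than 25 mm (distance of any of mug, tumbler, jar, bowl, roll, stickers, spool from where it was at the start of the episode above 0.025 m).
It also fails if it takes over 38 s, if anything falls off the work surface, if the arm or the gripper's body presses on something with over 40 N, if the wrist force passes 120 N, or if a joint passes its speed limit or range.

ROBOT

A 6-joint arm with a two-finger parallel gripper is mounted at the origin on the work surface. World frame = base frame: x ahead of the robot, y to its left, z up, the work surface at z = 0. Lengths are in m, angles in degrees, forces in N, time in s.
With the tool pointing down it reaches from about 0.35 to 0.875 m from the base axis. Payload 4.2 kg.
Tool frame: the origin (TCP) lies midway between the tips of the shut fingers; the grasp point (between the pads) lies 19 mm behind it; z points along the fingers, y is the line along which they close (so a half turn about z gives the same grasp; the last joint's range is limited). The gripper opens to 87 mm and grips with 3 to 60 N. Pads are 19 mm wide; open, the fingers measure 117 mm over their backs; the gripper's body (75 mm by 190 mm) begins 51 mm behind the grasp point.
Start: joints at [-60.241, 22.042, 0.453, 0, -68.411, -14.817], TCP at [0.161, -0.604, 0.223] pointing down, gripper open.
Joint ranges: [-179.83, 179.83], [-69.29, 118.12], [-61.27, 80.66], [-181.25, 117.63], [-171.15, -9.14], [-177.46, 177.46]. Speed limits (degrees/s): [159.86, 159.86, 180, 180, 180, 180].

INTERFACE

Orientations are given as [roll, pitch, yaw] about the fixed x, y, z axes, in that order (R = Rz(yaw) Ry(pitch) Rx(roll)).
In Python, from workcell import env gives the robot as it stands. The module is installed in compiled form; this text tells all that it offers. Calls block until the motion is done:
- env.goto(position, orientation): joint-space move of the TCP to a pose.
- env.move_straight(position, rotation=None, rate=0.15, force_limit=None): straight line of the TCP; rotation=None keeps the orientation; rate is the mean speed in m/s. With force_limit (N) it stops when the force on the tool has changed by that much, and returns True; else False.
- env.set_joints(angles): joint-space move.
- env.gripper_to(opening, grasp_force=None): opening from 0.0 (shut) to 1.0 (fully open); grasp_force is the grip in N (None keeps the last); returns when the fingers have stopped.
- env.dwell(seconds).
- env.inverse_kinematics(position, orientation): joint angles nearest the present ones, or None.
- env.read_state(): the state.
- env.grab_frame(name): name is "side" or "top" or "wrist"; returns a dict with "image" (480x640x3 uint8, blue, green, red), "fx", "fy", "cx", "cy" (pixels), "position" and "orientation" of the camera in the world. Camera axes: x right, y up, looking along -z (the intrinsics and any distortion apply to the point x, -y, -z); pixel columns grow to the right and rows downward; lengths in m; the calibration is good to about 2 mm. A picture is of the moment at which its call begins. There is no depth.
A pose or a line that the arm cannot do raises env.Unreachable and nothing moves.
- env.close_job(): hands the job in; it is judged then, once.
Trained networks look in a picture, given as the dict that the camera call returned (one of the last four; its "shot" number tells which), for a name from the list of things; names that differ only in an ending like _2 or _b are one class to them, and where a whole thing is asked for, a point or a joint stands for the part that bears it (a point fixed in the world has none). Each returns a list of dicts, best first, with "score" (0 to 1); they miss things now and then, are a little off and sometimes report something else, mostly with a low value. They report only what shows in the picture. A call takes as long as a camera call.
- env.search_frame(picture, thing): "xyz" ([x, y, z] in m, in world coordinates, good to about 4 mm: the middle of the surface that is visible of it).
- env.trace(picture, thing): "mask" (480x640 bool, what is visible of it).
The state is a dict: "clock": time; "joint_positions": joint angles; "qvel": joint speeds; "joint_torque": joint torques, N m; "position": TCP position; "tool_rot": TCP orientation; "force": force on the tool from outside, world axes, zero at the start; "wrist_torque": the same for the moment, N m; "opening": opening from 0.0 (shut) to 1.0 (fully open); "finger_force": force on a finger pad.
Only numpy, scipy, OpenCV 4.12 (cv2) and the standard library are available. Lean on these libraries where they do the work, as an engineer would, in place of code of your own. Each camera call takes 0.05 s, during which the arm holds its last target. There are 200 camera calls.

## Working session

There is one attempt and no reset: what is moved stays moved. The work goes in short steps, each a Python script; the robot and the scene stay as the last script left them, time stands still between calls to the robot, and variables do not carry over. Pictures are saved under pics/ and viewed, at most 10 in all, crops included, and the job is handed in when it is done.

```bash
mkdir -p pics; python3 - <<'E'
from workcell import env
import cv2
for n in ("top","side"):
    p=env.grab_frame(n); cv2.imwrite(f"pics/{n}1.png",p["image"])
    print(n,p["position"],p["orientation"],p["fx"],p["cx"],p["cy"],[k for k in p])
    for t in ("printer","plain","blind","frame","push_top","lid","spool","mug","tumbler","jar","bowl","roll","stickers"):
        r=env.search_frame(p,t)
        print(t,[([round(float(v),3) for v in q["xyz"]],round(float(q["score"]),2)) for q in r[:3]])
print(env.read_state()["clock"])
E
```

```text
top [0.44879026 0.06330858 0.97624114] [  8.74759959  -0.93346099 -91.33661652] 486.50787550215705 319.6351744736691 247.84327859866633 ['image', 'fx', 'fy', 'cx', 'cy', 'position', 'orientation', 'shot']
printer [([0.609, -0.061, 0.139], 0.83), ([0.483, -0.11, 0.135], 0.57), ([0.66, 0.137, 0.024], 0.35)]
plain [([0.498, -0.04, 0.142], 0.63)]
blind [([0.517, 0.031, 0.141], 0.84), ([0.601, -0.067, 0.137], 0.38)]
frame [([0.475, -0.112, 0.139], 0.74)]
push_top [([0.481, -0.109, 0.14], 0.85), ([0.528, 0.193, 0.022], 0.44)]
lid [([0.599, -0.065, 0.139], 0.91)]
spool [([0.685, -0.101, 0.174], 0.88)]
mug []
tumbler [([0.474, -0.241, 0.064], 0.77)]
jar [([0.553, -0.248, 0.094], 0.61)]
bowl [([0.659, 0.137, 0.02], 0.82), ([0.604, -0.064, 0.141], 0.34)]
roll [([0.411, 0.046, 0.057], 0.96), ([0.384, -0.1, 0.029], 0.15)]
stickers [([0.384, -0.104, 0.029], 0.68), ([0.5, -0.041, 0.142], 0.37)]
side [0.0854918  0.77013555 0.76513976] [  52.62320859   -0.57349725 -145.84269299] 542.9958866141573 319.60450032529 236.46004976062497 ['image', 'fx', 'fy', 'cx', 'cy', 'position', 'orientation', 'shot']
printer [([0.57, 0.009, 0.119], 0.9), ([0.48, -0.112, 0.138], 0.26)]
plain [([0.49, -0.033, 0.143], 0.94)]
blind [([0.509, 0.036, 0.135], 0.94)]
frame [([0.461, -0.105, 0.141], 0.89)]
push_top [([0.481, -0.114, 0.137], 0.69)]
lid [([0.596, -0.058, 0.137], 0.97)]
spool [([0.674, -0.09, 0.164], 0.72)]
mug [([0.521, 0.198, 0.059], 0.56)]
tumbler [([0.454, -0.238, 0.086], 0.64), ([0.484, -0.032, 0.142], 0.4)]
jar [([0.552, -0.261, 0.097], 0.76)]
bowl [([0.672, 0.114, 0.03], 0.56)]
roll [([0.408, 0.062, 0.046], 0.89)]
stickers [([0.374, -0.088, 0.031], 0.75)]
1.4
```

View pics/top1.png

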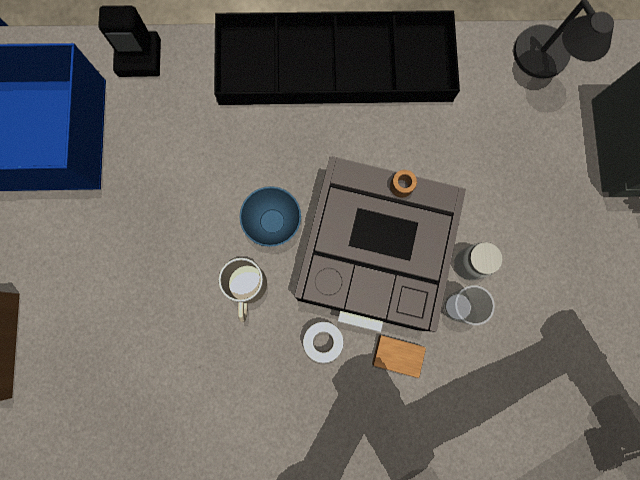

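View pics/side1.png

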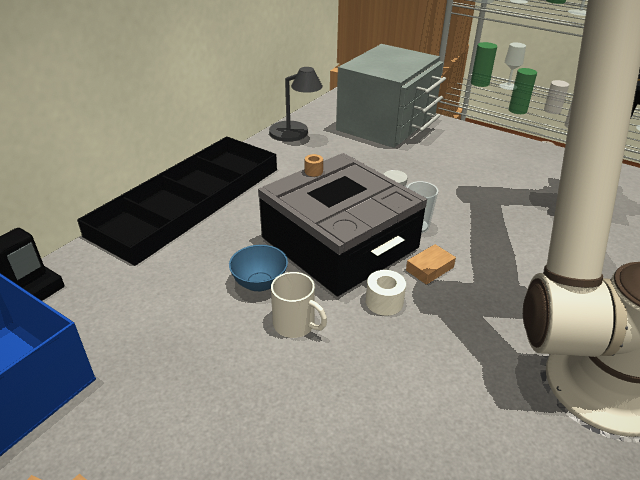

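Both pictures show the round recess at the left (top view 328,282), the plain plate in the middle (370,292) and the square recess at the right (412,302). That matches the network reports. I'll now project the masks onto z=0.14 to get the pose.

```bash
cat > h.py <<'E'
from workcell import env
import numpy as np, cv2
from scipy.spatial.transform import Rotation as R
def ray(p,uv,z):
    uv=np.atleast_2d(uv).astype(float)
    d=np.c_[(uv[:,0]-p["cx"])/p["fx"],-(uv[:,1]-p["cy"])/p["fy"],-np.ones(len(uv))]
    w=R.from_euler("xyz",p["orientation"],degrees=True).apply(d); c=np.array(p["position"])
    return c+w*((z-c[2])/w[:,2])[:,None]
E
python3 - <<'E'
from h import *
for n in("top","side"):
    p=env.grab_frame(n)
    for t,z in(("plain",.14),("blind",.14),("frame",.14),("push_top",.1375),("lid",.14)):
        r=env.trace(p,t)
        if not r: print(n,t,None);continue
        c=max(cv2.findContours(r[0]["mask"].astype(np.uint8),0,1)[0],key=cv2.contourArea)[:,0]
        w=ray(p,c,z)[:,:2].astype(np.float32)
        (cx,cy),s,a=cv2.minAreaRect(w*1000)
        print(n,t,round(r[0]["score"],2),np.round([cx,cy,*s,a],1))
    if n=="top": print(ray(p,[[332,158],[464,189],[434,331],[298,298],[328,282],[412,302]],.14).round(3))
E
```

```text
top plain 0.81 [499.5 -37.2  74.3  79.1  74. ]
top blind 0.96 [519.   33.9  72.1  80.5  75.6]
top frame 0.77 [ 480.8 -108.1   74.4   78.6   75.3]
top push_top 0.74 [ 481.1 -108.    45.2   44.1   76.2]
top lid 0.72 [601.4 -64.7 221.1 118.7  74.8]
[[ 0.739  0.021  0.14 ]
 [ 0.678 -0.213  0.14 ]
 [ 0.43  -0.145  0.14 ]
 [ 0.491  0.086  0.14 ]
 [ 0.517  0.034  0.14 ]
 [ 0.48  -0.11   0.14 ]]
side plain 0.59 [493.7 -27.4  90.2  99.3  74.7]
side blind 0.83 [511.2  40.2  83.8 102.1  70.1]
side frame 0.94 [473.3 -98.4  87.4  97.8  73.6]
side push_top 0.69 [ 480.4 -109.6   42.    43.5   74.2]
side lid 0.65 [ 416.8 -130.2   62.7  182.7   37.2]
```

```bash
cat >> h.py <<'E'
yaw=-15.1; u=np.array([np.cos(np.radians(yaw)),np.sin(np.radians(yaw)),0]); v=np.array([-u[1],u[0],0])
plain=np.array([.4998,-.0371,.14]); sq=np.array([.4808,-.108,.14]); rim=sq-.031*u
up=lambda p,h: p+np.array([0,0,h])
def touch(p,lo,f,rate=.02):
    r=env.move_straight(up(p,lo),rate=rate,force_limit=f); s=env.read_state()
    print(r,np.round(s["position"],4),np.round(s["force"],2),round(s["clock"],2)); return r
E
python3 - <<'E'
from h import *
env.gripper_to(0.0)
s=env.read_state(); print(s["tool_rot"],s["clock"])
q=[env.inverse_kinematics(up(plain,.08),[180,0,y]) for y in(yaw,yaw+180)]
print(q)
b=min((y for y,k in zip((yaw,yaw+180),q) if k is not None),key=lambda y:np.abs(np.array(env.inverse_kinematics(up(plain,.08),[180,0,y]))-s["joint_positions"]).max())
print(b)
env.goto(up(plain,.08),[180,0,b])
env.move_straight(up(plain,.015))
s=env.read_state(); print(np.round(s["position"],4),s["force"],s["clock"])
p=env.grab_frame("side"); cv2.imwrite("pics/side2.png",p["image"][120:320,200:520])
E
```

```text
[ 1.79999827e+02  1.31027324e-03 -1.65056418e+02] 3.525
[array([ 1.43481694e+01,  1.00538031e+01, -1.67741098e+01,  2.54444375e-14,
       -6.31720872e+01,  6.05518306e+01]), array([ 1.43481694e+01,  1.00538031e+01, -1.67741098e+01, -2.54444375e-14,
       -6.31720872e+01, -1.19448169e+02])]
-15.1
[ 0.5004 -0.0374  0.1555] [ 0.57053616 -0.07499374  1.04115554] 6.4583
```

View pics/side2.png

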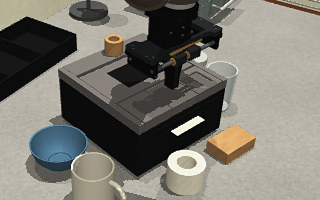

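The shut fingertips hover just over the middle plate, at about (173,85) in the crop, and nothing has been disturbed. Next I touch the plain plate, then the front rim of the frame.

```bash
python3 - <<'E'
from h import *
a=touch(plain,-.006,4,.012); env.dwell(.15); print(env.read_state()["force"])
env.move_straight(up(plain,.03),rate=.08)
if a:
    env.move_straight(up(rim,.03)); env.move_straight(up(rim,.01))
    b=touch(rim,-.006,4,.012); env.dwell(.15); print(env.read_state()["force"])
    env.move_straight(up(rim,.02),rate=.08)
    print(env.read_state()["clock"])
E
```

```text
True [ 0.4998 -0.0371  0.1405] [-0.16  0.8   3.08] 7.67
[-0.62565241  0.75164935  4.85089531]
True [ 0.4508 -0.1     0.1404] [-0.73  0.34  4.09] 10.15
[-0.33699133  0.88593176  4.17353181]
10.7
```

Both contacts came at 140.4 mm, which is the height of the rigid faces. Next I press the push plate.

```bash
python3 - <<'E'
from h import *
env.move_straight(up(sq,.02)); env.move_straight(up(sq,.003))
touch(sq,-.0083,10,.012); env.dwell(.2); print(env.read_state()["force"])
env.move_straight(up(sq,.02),rate=.1)
env.move_straight(up(sq-.06*u,.12),rate=.2); env.dwell(1.2)
p=env.grab_frame("side"); cv2.imwrite("pics/side3.png",p["image"][120:320,200:520])
s=env.read_state();print(s["clock"],s["force"])
E
```

```text
False [ 0.4809 -0.108   0.1319] [-1.24  1.4   4.58] 12.42
[-0.72057011  0.9276477   3.93935182]
15.0333 [0.12667422 0.03366337 0.12172733]
```

View pics/side3.png

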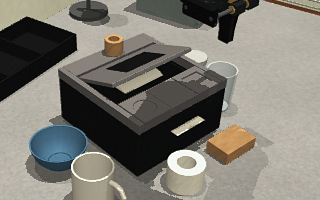

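The lid stands ajar, with its front edge raised from about (105,90) to (190,50). The gripper is clear above, and the loose things are where they were. I'll let it settle and then hand in.

```bash
python3 - <<'E'
from workcell import env
env.dwell(1.5); print(env.close_job())
E
```

```text
the job is handed in; nothing more can be done
None
```

The lid sprang ajar by itself after I touched the plain plate, then the frame, then pressed the push plate; the gripper is clear, nothing looked moved in the last picture, and the job is handed in (no verdict was returned).

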